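# Unclip the charged battery and seat it in the airbrush compressor

## Task

The battery pack standing in the charger is charged; move it to the socket in the top of the airbrush compressor. Its two hooks bite for as long as the socket's springs push the pack up, so press the pack down a little to unhook it, hold both side buttons in, and draw it straight up without dragging or lifting the charger. Then, with the buttons still held in, press it gently down into the compressor's socket as far as it goes and let go, so that the hooks catch and it stays in by itself; leave the cup, jar, tape and wooden rib alone.

Things in the scene. Friction and masses are not known exactly. Their poses are not given: they have to be found in the camera images.
- pack: Dark battery pack, about 240 g, upright and latched in the charger, axes parallel to the charger's; same both ways round. Origin: centre of its underside, z up, y across its two buttons. Stem 34 (x) x 43 (y) mm, z 0 to 36 mm; head 46 x 42 mm, z 36 to 76 mm. Pushed 3 mm down from where it is latched (10 N) its hooks are free; at 6 mm down (12 N) is a rubber stop.
- pack_grip (a point): Point midway between the centres of the pack's two ribbed side buttons, 60 mm above the pack's origin: where to grip, fingers closing along the pack's y. Each button is 24 mm wide, 20 mm high; 54 mm over both when out, 42 mm when both are fully in. A squeeze of 20 to 40 N holds them in.
- button_left (a joint): Release button on the pack's +y side: 0 = out, 0.006 m = fully in (4 to 9 N). A tongue below it, in a slot of the stem, ends in a hook at z 3 to 17 mm that moves with it. Latched, the hook's upturned tip lies behind a rib: the button goes in only 1 to 2 mm however hard it is squeezed, and pulling just lifts the charger. With the pack pushed down it goes fully in, and the fingers close.
- button_right (a joint): The same for the button on the pack's -y side. With both buttons in, the hooks lie within the stem's outline, and the stem has 1 mm to spare on each side in the socket's 36 x 45 mm opening; the hooks do not pass it with the buttons out.
- charger: Grey battery charger, 116 (x) x 100 (y) x 46 mm, 1.1 kg, standing loose on rubber feet. Origin: centre of its underside, z up; two small lamps on top toward -x. The latched pack's origin is 12 mm toward +x of the charger's and 21 mm above it.
- charger_rim (a point): Centre of the charger's socket at its rim, 49 mm above the bench. Socket: black rim 44 (x) x 66 (y) mm, clear opening 36 x 45 mm with a 3 mm chamfer, open upward; on its floor sprung terminals push a pack up. Latched, the pack's origin is 28 mm below the rim, its head 8 mm above it, pushed up with 7 N against the hooks. The compressor's socket is alike.
- compressor: Airbrush compressor: grey box 150 (x) x 116 (y) x 76 mm, fixed, black bumper at the foot. Origin: centre of its underside, z up. At -x gauge, regulator knob and brass outlet (to 95 mm from the origin); at x = +64 mm a black carrying handle along y, up to z = 101 mm; in its top a battery socket like the charger's, the same way round (66 mm along y).
- compressor_bay (a point): On the axis of the compressor's socket, level with the housing's flat top, 76 mm above the bench. The socket is set higher or lower from one compressor to the next, not measured: its rim is 0 to 18 mm above this point. The pack's origin meets the terminals 24 mm below the rim and is fully down (rubber stop) 34 mm below the rim, so 16 to 34 mm below this point: feel for it.
- terminals (a joint): Sprung terminals in the compressor's socket: 0 = up (empty), 0.010 m = rubber stop. 4 N to start, 0.8 N more per mm, 12 N at the stop; they bend above 32 N. They must be past 0.007 when the buttons are let out, else the hooks miss and the pack is pushed back up. With a latched pack they read 0.004.
- cup: Pinkish unglazed clay cup, 71 mm wide, 77 mm high; origin at the centre of its foot. Bystander.
- jar: Small orange-brown jar with a pale cap, 62 mm wide, 68 mm high; origin at the centre of its foot. Bystander.
- tape: Roll of blue tape lying flat, 108 mm wide, 24 mm high; origin at the centre of its underside. Bystander.
- rib: Flat oval wooden potter's rib, 68 x 90 x 8 mm; origin at the centre of its underside. Bystander.
Things that resemble listed ones, but are neither listed nor needed, are in the scene too. Leave any purple look-alike of the pack alone.

How it is judged:
By the outcome, as a careful person would: the job done as asked, in the order asked, and still so for the second after the job is handed in, with the robot touching nothing.
It also fails if it takes over 51 s, if anything falls off the work surface, if the arm or the gripper's body presses on something with over 40 N, if the wrist force passes 120 N, or if a joint passes its speed limit or range.

## Robot

A 6-joint arm with a two-finger parallel gripper is mounted at the origin on a cart in front of the work surface, level with it; the furniture and walls round the work are solid. World frame = base frame: x ahead of the robot, y to its left, z up, the work surface at z = 0. Lengths are in m, angles in rad, forces in N, time in s.
With the tool pointing down it reaches from about 0.4 to 0.825 m from the base axis. Payload 7 kg.
Tool frame: the origin (TCP) lies midway between the tips of the shut fingers; the grasp point (between the pads) lies 19 mm behind it; z points along the fingers, y is the line along which they close (so a half turn about z gives the same grasp; the last joint's range is limited). The gripper opens to 88 mm and grips with 3 to 60 N. Pads are 19 mm wide; open, the fingers measure 130 mm over their backs; the gripper's body (78 mm by 193 mm) begins 47 mm behind the grasp point.
Start: joints at [-0.896, 0.359, 0.012, 0, -1.224, -0.288], TCP at [0.255, -0.625, 0.227] pointing down, gripper open.
Joint ranges: [-3.07, 3.07], [-1.43, 2.12], [-1.02, 1.25], [-3.03, 1.67], [-3.05, -0], [-3.03, 3.03]. Speed limits (rad/s): [2.39, 2.39, 3.01, 3.14, 3.14, 3.14].

## Interface

Orientations are given as a unit quaternion [x, y, z, w].
In Python, from cell import * gives the robot as it stands. The module is installed in compiled form; this text tells all that it offers.
- The arm moves only by the tool step_arm, never from a script. Its argument "deltas" is a list of rows, each an object of numbers: "dx", "dy", "dz": the shift along the tool's x, y, z in fractions of the full range, 1 being 50 cm; "turn": the turn about the tool's z in a scale on which 1.0 is pi rad; "gripper": the finger opening in cm, from 0 to 8.76. A call has 1 to 5 rows; each row is the pose to reach, as a shift and turn from the pose commanded when the call began, along the tool's axes at that moment; what a row does not reach only later rows make up. A row lasts 1/12 s, in which the tool goes at most 41.7 mm and 7.16 degrees, less where a joint would pass 70% of its speed; a pose out of reach is approached as far as the arm can. A call with a gripper value outside its range is refused whole. The fingers move at their own pace and stop on an object; "force" is the grip in N (left out, the last holds). Time passes only in rows, so rows that repeat a pose let the fingers close. It gives the time, the measured TCP pose, the force, the opening and the grip force at its end, in the units of the state.
- state(): the state, without advancing time (a new reading comes with each control period).
- camera(name): name is "scene" or "top" or "wrist"; returns a dict with "pixels" (480x640x3 uint8, red, green, blue), "depth" (480x640 float32, m along the optical axis (not along the pixel's ray), 0 where there is no reading), "fovy" (degrees; the focal length in pixels is half the picture's height over the tangent of half this angle, whatever the lens; pixels are square), "cx", "cy" (the principal point, pixels), "distortion" ([k1, k2, p1, p2, k3] as OpenCV has them; the pictures are not rectified), "rvec" (rotation vector, rad) and "tvec" (3), from world to camera coordinates, as OpenCV has them; the wrist camera has in their place "T_tool_cam" (4x4, takes a point from camera to tool coordinates, whose origin is the TCP and whose axes are the flange's). Camera axes: x right, y down, z forward; pixel columns grow to the right and rows downward; lengths in m; the calibration is good to about 2 mm. A picture is of the moment at which its call begins: read the wrist's pose just before it.
- hand_in(): hands the job in; it is judged then, once.
The state is a dict: "clock": time; "joint_positions": joint angles; "qd": joint speeds; "effort": joint torques, N m; "tool_pos": TCP position; "ee_rot": TCP orientation; "force": force on the tool from outside, world axes, zero at the start; "moment": the same for the moment, N m; "opening": opening from 0.0 (shut) to 1.0 (fully open); "grip_force": force on a finger pad.
Only numpy, scipy, OpenCV 4.12 (cv2) and the standard library are available. Lean on these libraries where they do the work, as an engineer would, in place of code of your own. Each camera call takes 0.05 s, during which the arm holds its last target. There are 200 camera calls.

## Working session

There is one attempt and no reset: what is moved stays moved. The work goes in short steps, Python scripts to look and compute and a tool call to move; the robot and the scene stay as the last step left them, time stands still between calls to the robot, and variables do not carry over. Pictures are saved under pics/ and viewed, at most 10 in all, crops included, and the job is handed in when it is done.

Besides the shell and the picture viewer there is one more tool, called after "Call:" in YAML: its name, and indented under it one key for each argument. step_arm: Moves the arm, as the interface text tells. Its arguments: {"type":"object","properties":{"deltas":{"type":"array"},"force":{"type":"number"}},"required":["deltas"]}

```bash
mkdir -p pics
cat > h.py <<'E'
from cell import *
import numpy as np, cv2
from scipy.spatial.transform import Rotation as R
def K(c):
    f=240/np.tan(np.radians(c["fovy"])/2); return np.array([[f,0,c["cx"]],[0,f,c["cy"]],[0,0,1.]])
def pose(c,s):
    if "rvec" in c:
        Rm=cv2.Rodrigues(np.array(c["rvec"],float))[0]; t=np.array(c["tvec"],float).ravel()
        return Rm.T,-Rm.T@t
    T=np.array(c["T_tool_cam"]); Rt=R.from_quat(s["ee_rot"]).as_matrix()
    return Rt@T[:3,:3], Rt@T[:3,3]+np.array(s["tool_pos"])
def cloud(c,s=None):
    v,u=np.mgrid[0:480,0:640]; p=np.stack([u.ravel(),v.ravel()],1).astype(np.float64)[:,None]
    n=cv2.undistortPoints(p,K(c),np.array(c["distortion"],float))[:,0]
    d=c["depth"].ravel()[:,None]; P=np.hstack([n*d,d]); Rm,t=pose(c,s)
    W=P@Rm.T+t; W[d[:,0]==0]=np.nan; return W.reshape(480,640,3)
def shot(n,name):
    s=state(); c=camera(n); cv2.imwrite(f"pics/{name}.png",c["pixels"][:,:,::-1]); np.save(f"pics/{name}.npy",cloud(c,s)); np.save(f"pics/{name}_c.npy",dict(c=c,s=s),allow_pickle=True); return c,s
E
python3 - <<'E'
from h import *
shot("top","top0");shot("scene","scene0");print(state())
E
```

```text
{'clock': 0.1, 'joint_positions': array([-8.95889593e-01,  3.59317309e-01,  1.11862491e-02, -2.40789207e-04,
       -1.22406348e+00, -2.88077674e-01]), 'qd': array([-7.67589636e-04, -2.88675112e-03,  1.08808698e-03,  1.88663440e-03,
       -7.42033501e-04,  3.35131331e-05]), 'effort': array([-1.24420087e-03, -5.84163558e+01,  2.93751204e+01,  7.01564535e+00,
        1.01459402e-02, -4.75429351e-05]), 'tool_pos': array([ 0.25444566, -0.62477817,  0.22574281]), 'ee_rot': array([-1.92170594e-01,  9.81361280e-01,  6.72043115e-04, -2.23426080e-04]), 'force': array([ 0.35166117,  0.4634731 , -0.61556798]), 'moment': array([ 0.00123001, -0.02212567,  0.00190551]), 'grip_force': 0.0, 'opening': 0.9998083893920114}
```

View pics/top0.png

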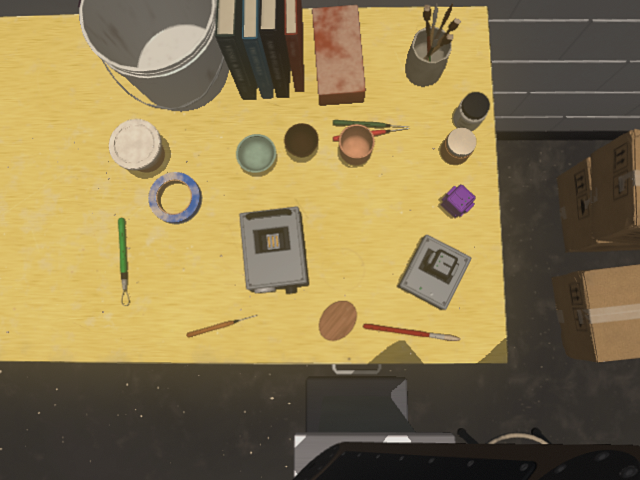

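View pics/scene0.png

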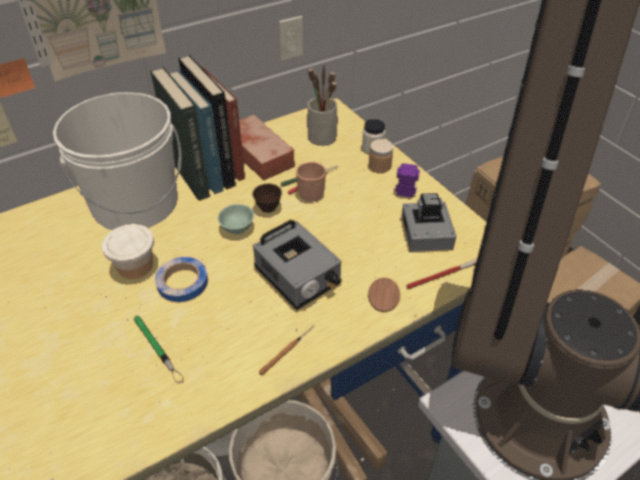

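Top view: the charger with the pack is at about (437,268), the compressor's socket at (272,240) with its handle up-image and gauge down-image. Purple look-alike at (460,200); rib at (338,320).

```bash
cat > m.py <<'E'
from h import *
def rect(P): 
    (c,sz,a)=cv2.minAreaRect((P[:,:2]*1000).astype(np.float32)); return np.round(c,1),np.round(sz,1),round(a,2)
E
python3 - <<'E'
from m import *
for n in ["top0","scene0"]:
    W=np.load(f"pics/{n}.npy"); 
    if n=="top0": 
        print("corners",W[240,273],W[268,437],W[300,300],W[200,460],W[150,355])
        c0=W[268,437,:2]; k0=W[255,273,:2]
    for nm,c,r in [("charger",c0,.085),("comp",k0,.12)]:
        d=np.linalg.norm(W[:,:,:2]-c,axis=2); P=W[(d<r)&np.isfinite(W[:,:,2])]
        h=np.histogram(P[:,2],np.arange(-.01,.13,.004)); print(n,nm,[(round(b*1000),int(x)) for b,x in zip(h[1],h[0]) if x>5])
        for lo,hi in ([(.038,.054),(.085,.11)] if nm=="charger" else [(.066,.081),(.082,.095),(.095,.11)]):
            Q=P[(P[:,2]>lo)&(P[:,2]<hi)]
            if len(Q)>5: print(lo,len(Q),np.round(np.median(Q,axis=0)*1000,1),rect(Q))
E
```

```text
corners [0.53514335 0.19853061 0.05304329] [ 0.47355517 -0.11615179  0.09911554] [0.41779437 0.14716647 0.00275133] [ 0.60892742 -0.17020631  0.07745179] [0.73383097 0.03113841 0.0132506 ]
top0 charger [(-6, 124), (-2, 1300), (2, 679), (6, 33), (10, 14), (14, 20), (18, 11), (22, 25), (26, 19), (30, 10), (38, 15), (42, 604), (46, 1519), (50, 251), (62, 11), (66, 13), (74, 15), (78, 12), (82, 19), (86, 34), (90, 91), (94, 227), (98, 269), (102, 12)]
0.038 2389 [ 459.1 -113.8   47.3] (array([ 471.7, -123.2]), array([103.7, 119.9]), 61.47)
0.085 640 [ 481.1 -127.    97.6] (array([ 481.9, -128.5]), array([56. , 46.9]), 61.25)
top0 comp [(-6, 292), (-2, 3173), (2, 1658), (6, 37), (10, 8), (14, 20), (18, 74), (22, 68), (26, 6), (30, 10), (34, 35), (38, 126), (42, 38), (46, 13), (50, 104), (54, 115), (58, 30), (62, 59), (66, 102), (70, 221), (74, 2418), (78, 1418), (82, 30), (90, 9), (94, 30), (98, 129), (102, 66)]
0.066 4089 [502.5 194.8  77.1] (array([509.4, 195.6]), array([168.5, 118.8]), 6.39)
0.082 43 [564.  171.4  82.8] (array([515.5, 196.1]), array([142.3, 115.3]), 5.76)
0.095 223 [58
[... 388 characters left out ...]
1] (array([ 471.7, -119.6]), array([104.3, 123.2]), 61.75)
0.085 366 [ 478.1 -120.5   95.7] (array([ 482.4, -124.9]), array([55.1, 51.9]), 54.92)
scene0 comp [(-6, 665), (-2, 2534), (2, 360), (6, 30), (10, 80), (14, 122), (18, 186), (22, 98), (26, 85), (30, 88), (34, 94), (38, 105), (42, 105), (46, 116), (50, 172), (54, 163), (58, 141), (62, 195), (66, 173), (70, 510), (74, 2064), (78, 351), (82, 11), (86, 10), (90, 27), (94, 48), (98, 98), (102, 13)]
0.066 3091 [502.2 204.4  75.7] (array([509.9, 200.6]), array([168.6, 120.3]), 5.94)
0.082 59 [576.7 222.8  92. ] (array([525.5, 215.6]), array([ 86.6, 129.5]), 83.37)
0.095 148 [578.2 209.1  99.3] (array([579.3, 208.6]), array([11., 85.]), 6.6)
```

```bash
cat >> m.py <<'E'
def go(x,y,z,yaw): # yaw: world direction of tool y, deg (mm)
    s=state(); M=R.from_quat(s["ee_rot"]).as_matrix()
    d=M.T@(np.array([x,y,z])/1000-s["tool_pos"])*100
    a=np.degrees(np.arctan2(M[1,1],M[0,1])); t=-((yaw-a+90)%180-90)
    print("t",round(s["clock"],2),"yaw",round(a,2),"dcm",np.round(d,2),"turn",round(np.radians(t),3),"tcp",np.round(np.array(s["tool_pos"])*1000,1),"tilt",np.round(M[:2,2],4),"F",np.round(s["force"],1))
E
python3 - <<'E'
from m import *
s=state();c=camera("wrist");print(np.round(c["T_tool_cam"],3),c["fovy"])
go(482,-126,260,61.5)
E
```

```text
[[ 0.    -0.961 -0.276  0.074]
 [ 1.    -0.     0.    -0.002]
 [-0.    -0.276  0.961 -0.159]
 [ 0.     0.     0.     1.   ]] 64.18439879248007
t 0.15 yaw 112.16 dcm [-39.89  37.62  -3.38] turn 0.884 tcp [ 254.5 -624.8  225.8] tilt [-0.0006  0.0011] F [-0.1 -0.1 -0.5]
```

Run:
```python
from m import *
W=np.load("pics/top0.npy")
for u,v in [(570,200),(600,180),(630,160),(570,300),(600,290),(635,300)]: print(u,v,np.round(W[v,u],2))
```

```text
570 200 [ 0.81 -0.8  -0.81]
600 180 [ 0.82 -0.79 -0.57]
630 160 [ 0.84 -0.8  -0.4 ]
570 300 [ 0.44 -0.75 -0.76]
600 290 [ 0.47 -0.8  -0.65]
635 300 [ 0.44 -0.92 -0.65]
```

The manual's scale: shifts go in shares of 50 cm and turns go in shares of pi rad. Converting my numbers, -16 cm / 50 = -0.32, 15 cm / 50 = 0.3, 0.36 rad / 3.1416 = 0.1146.

Call:
step_arm:
  deltas:
    - {"dx": -0.08,"dy": 0.076,"dz": -0.01,"turn": 0.0382}
    - {"dx": -0.14,"dy": 0.132,"dz": -0.02,"turn": 0.0764}
    - {"dx": -0.2,"dy": 0.188,"dz": -0.03,"turn": 0.1146}
    - {"dx": -0.26,"dy": 0.244,"dz": -0.04,"turn": 0.1528}
    - {"dx": -0.32,"dy": 0.3,"dz": -0.05,"turn": 0.191}

```text
$.deltas[0]: bad value
```

Converted, -16 cm / 50 = -0.32, 15 cm / 50 = 0.3, 0.6 rad / 3.1416 = 0.191.

Call:
step_arm:
  deltas:
    - {"dx": -0.08,"dy": 0.076,"dz": -0.01,"turn": 0.0382,"gripper": 8.7}
    - {"dx": -0.14,"dy": 0.132,"dz": -0.02,"turn": 0.0764,"gripper": 8.7}
    - {"dx": -0.2,"dy": 0.188,"dz": -0.03,"turn": 0.1146,"gripper": 8.7}
    - {"dx": -0.26,"dy": 0.244,"dz": -0.04,"turn": 0.1528,"gripper": 8.7}
    - {"dx": -0.32,"dy": 0.3,"dz": -0.05,"turn": 0.191,"gripper": 8.7}

```text
clock: 0.57
tool_pos: [0.3382, -0.4422, 0.2491]
ee_rot: [0.102, 0.995, 0.0, -0.0]
force: [1.6, 0.3, -0.0]
opening: 0.992
grip_force: 0.0
```

Run:
```python
from m import *
go(482,-126,260,61.5)
```

```text
t 0.57 yaw 78.26 dcm [-7.64 33.88 -1.08] turn 0.292 tcp [ 338.2 -442.2  249.1] tilt [-0.0002  0.0003] F [ 1.6  0.3 -0. ]
```

Converted, 19 cm / 50 = 0.38, 15.2 cm / 50 = 0.304, 0.292 rad / 3.1416 = 0.0929.

Call:
step_arm:
  deltas:
    - {"dx": -0.016,"dy": 0.076,"dz": -0.004,"turn": 0.0318,"gripper": 8.7}
    - {"dx": -0.034,"dy": 0.152,"dz": -0.008,"turn": 0.0637,"gripper": 8.7}
    - {"dx": -0.05,"dy": 0.228,"dz": -0.012,"turn": 0.0929,"gripper": 8.7}
    - {"dx": -0.068,"dy": 0.304,"dz": -0.016,"turn": 0.0929,"gripper": 8.7}
    - {"dx": -0.086,"dy": 0.38,"dz": -0.02,"turn": 0.0929,"gripper": 8.7}

```text
clock: 0.98
tool_pos: [0.4179, -0.2644, 0.2594]
ee_rot: [0.243, 0.97, 0.0, 0.0]
force: [1.0, -0.6, -0.3]
opening: 0.995
grip_force: 0.0
```

Run:
```python
from m import *
go(482,-126,260,61.5)
```

```text
t 0.98 yaw 61.83 dcm [ 0.88 15.23 -0.06] turn 0.006 tcp [ 417.9 -264.4  259.4] tilt [0.0003 0.    ] F [ 1.  -0.6 -0.3]
```

Converted, 15.2 cm / 50 = 0.304, 11.6 cm / 50 = 0.232, 0.006 rad / 3.1416 = 0.0019.

Call:
step_arm:
  deltas:
    - {"dx": 0.004,"dy": 0.078,"dz": 0,"turn": 0.0019,"gripper": 8.7}
    - {"dx": 0.008,"dy": 0.156,"dz": 0,"turn": 0.0019,"gripper": 8.7}
    - {"dx": 0.014,"dy": 0.232,"dz": 0,"turn": 0.0019,"gripper": 8.7}
    - {"dx": 0.018,"dy": 0.304,"dz": 0,"turn": 0.0019,"gripper": 8.7}
    - {"dx": 0.018,"dy": 0.304,"dz": 0,"turn": 0.0019,"gripper": 8.7}

```text
clock: 1.4
tool_pos: [0.4835, -0.1236, 0.2591]
ee_rot: [0.244, 0.97, 0.0, 0.0]
force: [0.4, -0.8, 0.4]
opening: 0.997
grip_force: 0.0
```

Run:
```python
from m import *
shot("wrist","w1"); go(482,-126,260,61.5)
W=np.load("pics/w1.npy"); z=W[:,:,2]
c=np.array([.482,-.127]); d=np.linalg.norm(W[:,:,:2]-c,axis=2)
for lo,hi,r in [(.092,.11,.05),(.043,.0475,.1),(.0475,.053,.06)]:
    m=(z>lo)&(z<hi)&(d<r); m=cv2.morphologyEx(m.astype(np.uint8),cv2.MORPH_OPEN,np.ones((3,3)))>0
    print(lo,m.sum(),np.round(np.median(W[m],axis=0)*1000,1),rect(W[m]))
```

```text
t 1.45 yaw 61.77 dcm [ 0.   -0.08 -0.1 ] turn 0.005 tcp [ 482.4 -125.3  259. ] tilt [-0.0002  0.0002] F [-0.4 -0.3 -0.1]
0.092 2437 [ 481.3 -129.4   97.6] (array([ 482.2, -130.1]), array([41.5, 45.3]), 62.29)
0.043 4819 [ 455.3 -116.    46.4] (array([ 470.1, -123.5]), array([102.6, 112.4]), 61.74)
0.0475 379 [ 479.7 -107.1   49.3] (array([ 492.1, -135.3]), array([66.2, 65.3]), 61.8)
```

View pics/w1.png

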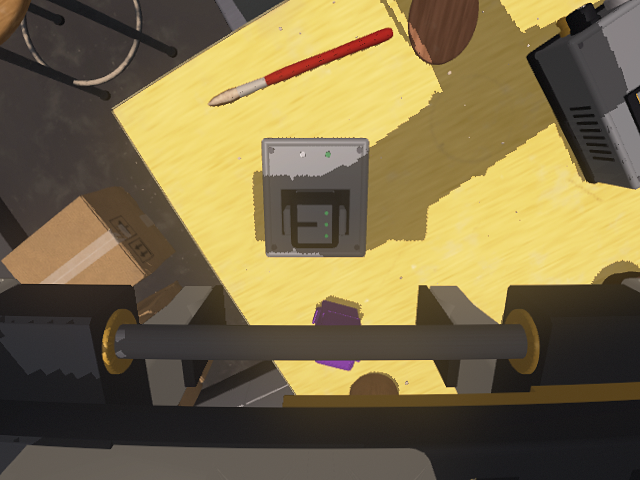

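Wrist view: charger centred at (315,197) with lamps at (303,154),(327,154); pack head at (315,219), no contact hazards around it. Descending for a close measurement.

Run:
```python
from m import *
go(482,-129,140,61.9)
```

```text
t 1.45 yaw 61.77 dcm [-0.14 -0.35 11.9 ] turn -0.002 tcp [ 482.4 -125.3  259. ] tilt [-0.0002  0.0002] F [-0.4 -0.3 -0.1]
```

Converted, 11.9 cm / 50 = 0.238, -0.35 cm / 50 = -0.007.

Call:
step_arm:
  deltas:
    - {"dx": -0.002,"dy": -0.004,"dz": 0.07,"turn": 0,"gripper": 8.7}
    - {"dx": -0.0028,"dy": -0.007,"dz": 0.14,"turn": 0,"gripper": 8.7}
    - {"dx": -0.0028,"dy": -0.007,"dz": 0.2,"turn": 0,"gripper": 8.7}
    - {"dx": -0.0028,"dy": -0.007,"dz": 0.238,"turn": 0,"gripper": 8.7}
    - {"dx": -0.0028,"dy": -0.007,"dz": 0.238,"turn": 0,"gripper": 8.7}

```text
clock: 1.87
tool_pos: [0.4776, -0.1323, 0.1361]
ee_rot: [0.247, 0.969, -0.001, -0.004]
force: [-0.5, -0.6, -0.3]
opening: 0.995
grip_force: 0.0
```

Run:
```python
from m import *
shot("wrist","w2"); go(482,-129,62,61.9)
W=np.load("pics/w2.npy"); z=W[:,:,2]
c=np.array([.482,-.129]); d=np.linalg.norm(W[:,:,:2]-c,axis=2)
for lo,hi,r in [(.094,.11,.05),(.043,.0475,.1),(.0475,.053,.06)]:
    m=(z>lo)&(z<hi)&(d<r); m=cv2.morphologyEx(m.astype(np.uint8),cv2.MORPH_OPEN,np.ones((5,5)))>0
    print(lo,m.sum(),np.round(np.median(W[m],axis=0)*1000,1),rect(W[m]))
```

```text
t 1.92 yaw 61.49 dcm [-0.11  0.45  7.66] turn -0.007 tcp [ 479.2 -132.4  138.6] tilt [-0.0046 -0.0005] F [ 0.5 -0.2  1.5]
0.094 5323 [ 481.1 -129.4   97.8] (array([ 482.7, -130.3]), array([40.5, 44.8]), 61.24)
0.043 6375 [ 454.2 -113.2   46.4] (array([ 472.9, -124.6]), array([ 89.9, 104.6]), 61.53)
0.0475 682 [ 465.9 -141.8   49.4] (array([ 471.4, -124.1]), array([66.6, 20.1]), 63.42)
```

View pics/w2.png

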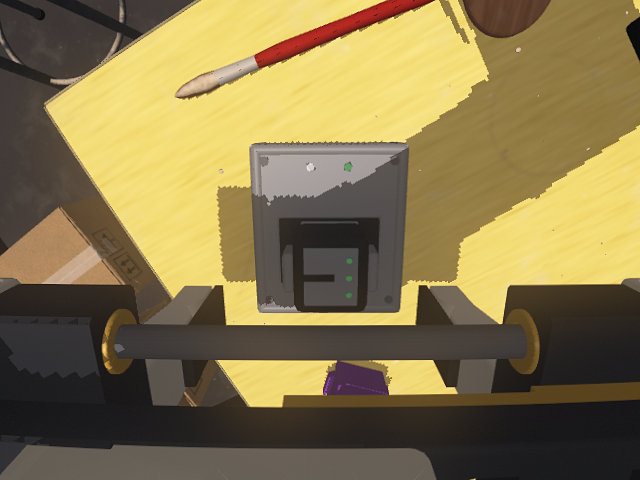

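Pack head at (331,279), lamps (309,167),(347,167); measured centre (482.5,-130), yaw ≈61.7°, top z≈97.5 mm as expected.

Call:
step_arm:
  deltas:
    - {"dx": 0,"dy": 0,"dz": 0,"turn": 0,"gripper": 8.7}
    - {"dx": 0,"dy": 0,"dz": 0,"turn": 0,"gripper": 8.7}
    - {"dx": 0,"dy": 0,"dz": 0,"turn": 0,"gripper": 8.7}

```text
clock: 2.17
tool_pos: [0.482, -0.1318, 0.1418]
ee_rot: [0.246, 0.969, 0.0, 0.001]
force: [0.4, 0.7, 0.5]
opening: 0.996
grip_force: 0.0
```

Run:
```python
from m import *
go(482.4,-130,62,61.7)
```

```text
t 2.17 yaw 61.53 dcm [0.07 0.17 7.98] turn -0.003 tcp [ 482.  -131.8  141.8] tilt [0.0028 0.0001] F [0.4 0.7 0.5]
```

Converted, 7.5 cm / 50 = 0.15, 7 cm / 50 = 0.14, -0.003 rad / 3.1416 = -0.001.

Call:
step_arm:
  deltas:
    - {"dx": 0,"dy": 0.002,"dz": 0.04,"turn": -0.001,"gripper": 8.7}
    - {"dx": 0.001,"dy": 0.004,"dz": 0.08,"turn": -0.001,"gripper": 8.7}
    - {"dx": 0.001,"dy": 0.004,"dz": 0.12,"turn": -0.001,"gripper": 8.7}
    - {"dx": 0.001,"dy": 0.004,"dz": 0.14,"turn": -0.001,"gripper": 8.7}
    - {"dx": 0.001,"dy": 0.004,"dz": 0.15,"turn": -0.001,"gripper": 8.7}

```text
clock: 2.58
tool_pos: [0.4812, -0.1297, 0.0646]
ee_rot: [0.244, 0.97, -0.0, -0.0]
force: [-0.3, 0.1, 0.7]
opening: 0.993
grip_force: 0.0
```

Converted, 0.3 cm / 50 = 0.006, 0.2 cm / 50 = 0.004.

Call:
step_arm:
  deltas:
    - {"dx": 0,"dy": 0,"dz": 0.004,"turn": 0,"gripper": 8.7}
    - {"dx": 0,"dy": 0,"dz": 0.006,"turn": 0,"gripper": 8.7}
    - {"dx": 0,"dy": 0,"dz": 0.006,"turn": 0,"gripper": 8.7}
    - {"dx": 0,"dy": 0,"dz": 0.006,"turn": 0,"gripper": 8.7}

```text
clock: 2.92
tool_pos: [0.4822, -0.1296, 0.0631]
ee_rot: [0.244, 0.97, 0.0, 0.001]
force: [-0.2, -0.4, -0.2]
opening: 0.991
grip_force: 0.0
```

Run:
```python
from m import *
go(482.4,-130,62,61.7)
shot("wrist","w3")
W=np.load("pics/w3.npy"); z=W[:,:,2]
c=np.array([.482,-.129]); d=np.linalg.norm(W[:,:,:2]-c,axis=2)
for lo,hi,r in [(.094,.11,.05)]:
    m=(z>lo)&(z<hi)&(d<r); m=cv2.morphologyEx(m.astype(np.uint8),cv2.MORPH_OPEN,np.ones((5,5)))>0
    print(lo,m.sum(),np.round(np.median(W[m],axis=0)*1000,1),rect(W[m]))
go(482.4,-130,62,61.7)
```

```text
t 2.92 yaw 61.72 dcm [-0.04 -0.02  0.11] turn 0.0 tcp [ 482.2 -129.6   63.1] tilt [0.0015 0.    ] F [-0.2 -0.4 -0.2]
0.094 8158 [ 476.  -128.3   97.8] (array([ 483. , -129.7]), array([98.6, 45.1]), 60.66)
t 2.97 yaw 61.71 dcm [-0.05 -0.01  0.1 ] turn 0.0 tcp [ 482.1 -129.7   63. ] tilt [0.0014 0.0001] F [-0.4  0.4 -0.2]
```

Call:
step_arm:
  deltas:
    - {"dx": 0,"dy": 0,"dz": 0,"turn": 0,"gripper": 6.2}
    - {"dx": 0,"dy": 0,"dz": 0,"turn": 0,"gripper": 5.6}
    - {"dx": 0,"dy": 0,"dz": 0,"turn": 0,"gripper": 5.3}
    - {"dx": 0,"dy": 0,"dz": 0,"turn": 0,"gripper": 5.0}
    - {"dx": 0,"dy": 0,"dz": 0,"turn": 0,"gripper": 4.6}
  force: 12

```text
clock: 3.38
tool_pos: [0.4815, -0.1297, 0.0622]
ee_rot: [0.244, 0.97, 0.0, 0.0]
force: [0.5, -0.5, -0.4]
opening: 0.676
grip_force: 0.0
```

Call:
step_arm:
  deltas:
    - {"dx": 0,"dy": 0,"dz": 0,"turn": 0,"gripper": 4.0}
    - {"dx": 0,"dy": 0,"dz": 0,"turn": 0,"gripper": 3.5}
    - {"dx": 0,"dy": 0,"dz": 0,"turn": 0,"gripper": 3.5}
    - {"dx": 0,"dy": 0,"dz": 0,"turn": 0,"gripper": 3.5}
  force: 30

```text
clock: 3.72
tool_pos: [0.4819, -0.1294, 0.0623]
ee_rot: [0.244, 0.97, 0.0, 0.0]
force: [1.0, 4.5, -0.3]
opening: 0.582
grip_force: 30.0
```

Run:
```python
from m import *
go(482.4,-130,57,61.7);s=state();print(s["opening"]*88,s["grip_force"],s["moment"])
```

```text
t 3.72 yaw 61.71 dcm [-0.07 -0.04  0.53] turn 0.0 tcp [ 481.9 -129.4   62.3] tilt [0.0008 0.0003] F [ 1.   4.5 -0.3]
51.22759723683453 29.999828338623047 [ 1.58647076 -0.39409483  0.0289291 ]
```

Converted, 0.45 cm / 50 = 0.009, 0.05 cm / 50 = 0.001.

Call:
step_arm:
  deltas:
    - {"dx": 0,"dy": 0.0006,"dz": 0.002,"turn": 0,"gripper": 3.5}
    - {"dx": 0,"dy": 0.001,"dz": 0.004,"turn": 0,"gripper": 3.5}
    - {"dx": 0,"dy": 0.001,"dz": 0.006,"turn": 0,"gripper": 3.5}
    - {"dx": 0,"dy": 0.001,"dz": 0.008,"turn": 0,"gripper": 3.5}
    - {"dx": 0,"dy": 0.001,"dz": 0.009,"turn": 0,"gripper": 3.5}
  force: 30

```text
clock: 4.13
tool_pos: [0.4831, -0.1295, 0.0589]
ee_rot: [0.244, 0.97, -0.0, 0.001]
force: [0.5, 1.1, 6.9]
opening: 0.477
grip_force: 30.0
```

Run:
```python
from m import *
go(482.4,-130,57,61.7);s=state();print(s["opening"]*88,s["grip_force"],s["moment"])
```

```text
t 4.13 yaw 61.76 dcm [ 0.04 -0.08  0.19] turn 0.001 tcp [ 483.1 -129.5   58.9] tilt [ 0.0026 -0.0007] F [0.5 1.1 6.9]
41.97464766781296 29.98841643333435 [ 3.20303809e-01 -3.67632675e-01 -9.88486264e-05]
```

Buttons fully in (42.0 mm). Drawing up.

Converted, -1.4 cm / 50 = -0.028, -1.1 cm / 50 = -0.022.

Call:
step_arm:
  deltas:
    - {"dx": 0,"dy": 0,"dz": -0.004,"turn": 0,"gripper": 3.5}
    - {"dx": 0,"dy": 0,"dz": -0.01,"turn": 0,"gripper": 3.5}
    - {"dx": 0,"dy": 0,"dz": -0.016,"turn": 0,"gripper": 3.5}
    - {"dx": 0,"dy": 0,"dz": -0.022,"turn": 0,"gripper": 3.5}
    - {"dx": 0,"dy": 0,"dz": -0.028,"turn": 0,"gripper": 3.5}
  force: 30

```text
clock: 4.55
tool_pos: [0.4814, -0.1294, 0.0716]
ee_rot: [0.245, 0.97, -0.0, -0.0]
force: [2.2, -0.6, -3.2]
opening: 0.48
grip_force: 30.0
```

Converted, -3.3 cm / 50 = -0.066, -2.3 cm / 50 = -0.046.

Call:
step_arm:
  deltas:
    - {"dx": 0,"dy": 0,"dz": -0.008,"turn": 0,"gripper": 3.5}
    - {"dx": 0,"dy": 0,"dz": -0.018,"turn": 0,"gripper": 3.5}
    - {"dx": 0,"dy": 0,"dz": -0.03,"turn": 0,"gripper": 3.5}
    - {"dx": 0,"dy": 0,"dz": -0.046,"turn": 0,"gripper": 3.5}
    - {"dx": 0,"dy": 0,"dz": -0.066,"turn": 0,"gripper": 3.5}
  force: 30

```text
clock: 4.97
tool_pos: [0.4804, -0.1292, 0.1048]
ee_rot: [0.245, 0.97, -0.0, -0.001]
force: [-0.7, 0.6, -3.4]
opening: 0.481
grip_force: 30.0
```

Converted, -9 cm / 50 = -0.18, -7 cm / 50 = -0.14.

Call:
step_arm:
  deltas:
    - {"dx": 0,"dy": 0,"dz": -0.04,"turn": 0,"gripper": 3.5}
    - {"dx": 0,"dy": 0,"dz": -0.09,"turn": 0,"gripper": 3.5}
    - {"dx": 0,"dy": 0,"dz": -0.14,"turn": 0,"gripper": 3.5}
    - {"dx": 0,"dy": 0,"dz": -0.18,"turn": 0,"gripper": 3.5}
    - {"dx": 0,"dy": 0,"dz": -0.18,"turn": 0,"gripper": 3.5}
  force: 30

```text
clock: 5.38
tool_pos: [0.4833, -0.1294, 0.1996]
ee_rot: [0.244, 0.97, 0.001, 0.003]
force: [0.8, -0.1, -2.4]
opening: 0.48
grip_force: 30.0
```

Run:
```python
from m import *
go(510,100,200,95.9);s=state();print(s["opening"]*88)
shot("wrist","w4");shot("top","top1")
W=np.load("pics/top1.npy");z=W[:,:,2];d=np.linalg.norm(W[:,:,:2]-[.471,-.123],axis=2)
m=(z>.038)&(z<.054)&(d<.085);print(rect(W[m]))
# socket on compressor from top0
W=np.load("pics/top0.npy");z=W[:,:,2]; a=np.radians(5.9); ex=np.array([np.cos(a),np.sin(a)]); ey=np.array([-ex[1],ex[0]])
L=(W[:,:,:2]-[.5165,.1965])*1000; lx=L@ex; ly=L@ey
for q in ["top0","scene0"]:
    W=np.load(f"pics/{q}.npy");z=W[:,:,2];L=(W[:,:,:2]-[.516,.1975])*1000; lx=L@ex; ly=L@ey
    m=(abs(lx)<55)&(abs(ly)<45)&(z<.07); print(q,"hole",m.sum(),np.percentile(lx[m],[1,50,99]),np.percentile(ly[m],[1,50,99]))
    m=(abs(lx)<50)&(abs(ly)<45)&(z>.079); print("rim",m.sum(),np.percentile(lx[m],[1,50,99]),np.percentile(ly[m],[1,50,99]),np.percentile(z[m],[5,50,95]))
```

```text
t 5.38 yaw 61.74 dcm [ 8.51 21.47 -0.03] turn -0.596 tcp [ 483.3 -129.4  199.6] tilt [ 0.0062 -0.0002] F [ 0.8 -0.1 -2.4]
42.20807643125157
(array([ 449. , -128.5]), array([72.9, 84.2]), 60.18)
top0 hole 408 [ 1.14100623 19.52420379 34.9039887 ] [-33.80053967   0.51116151  24.30192635]
rim 308 [-49.34723356  -8.97160976  48.11022441] [-44.27419883  -4.7377177   44.69667407] [0.07907808 0.07986431 0.08164744]
scene0 hole 1858 [-53.43571375  10.7748901   54.05230204] [-40.98353852 -10.45659417  43.19341389]
rim 40 [-43.27157351 -14.47699387  48.64761849] [-44.28122914  -9.51482341  42.99572603] [0.07913936 0.0795928  0.08071143]
```

View pics/w4.png

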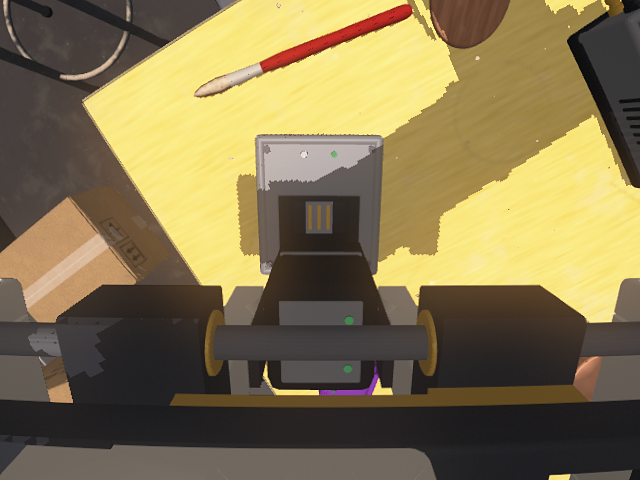

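Held pack at (320,330), charger still in place with its empty socket and terminals at (319,216). Moving over the compressor, past its socket so the wrist camera sees it.

Run:
```python
from m import *
go(575,203,240,95.9)
d=np.load("pics/w4_c.npy",allow_pickle=True).item(); W=np.load("pics/w4.npy"); M=R.from_quat(d["s"]["ee_rot"]).as_matrix()
T=(W-d["s"]["tool_pos"])@M*1000
m=(abs(T[:,:,0])<40)&(abs(T[:,:,1])<24)&(T[:,:,2]<-28)&(T[:,:,2]>-45)
v,u=np.where(m);print(m.sum(),np.percentile(T[m],[1,50,99],axis=0).round(1),v.min(),v.max(),u.min(),u.max())
```

```text
t 5.48 yaw 61.69 dcm [ 7.5  33.67 -4.41] turn -0.597 tcp [ 481.4 -129.   195.6] tilt [0.0012 0.0008] F [ 0.4 -0.3 -3.3]
8677 [[-22.5 -22.2 -40.8]
 [  9.5  -0.9 -34.6]
 [ 21.8  21.6 -28.6]] 276 389 256 393
```

Converted, 19 cm / 50 = 0.38, 15 cm / 50 = 0.3, -0.596 rad / 3.1416 = -0.1897.

Call:
step_arm:
  deltas:
    - {"dx": 0.01,"dy": 0.07,"dz": -0.016,"turn": -0.0382,"gripper": 3.5}
    - {"dx": 0.016,"dy": 0.144,"dz": -0.032,"turn": -0.0764,"gripper": 3.5}
    - {"dx": 0.024,"dy": 0.22,"dz": -0.048,"turn": -0.1146,"gripper": 3.5}
    - {"dx": 0.032,"dy": 0.3,"dz": -0.064,"turn": -0.1528,"gripper": 3.5}
    - {"dx": 0.04,"dy": 0.38,"dz": -0.08,"turn": -0.1897,"gripper": 3.5}
  force: 30

```text
clock: 5.9
tool_pos: [0.5533, 0.0489, 0.2337]
ee_rot: [-0.054, 0.999, -0.0, -0.001]
force: [1.3, -0.6, -2.9]
opening: 0.479
grip_force: 30.0
```

Run:
```python
from m import *
go(575,203,240,95.9)
```

```text
t 5.9 yaw 96.16 dcm [-3.81 15.09 -0.64] turn 0.005 tcp [553.3  48.9 233.7] tilt [-0.0029 -0.0006] F [ 1.3 -0.6 -2.9]
```

Converted, 15 cm / 50 = 0.3, 12 cm / 50 = 0.24.

Call:
step_arm:
  deltas:
    - {"dx": -0.02,"dy": 0.08,"dz": -0.004,"turn": 0,"gripper": 3.5}
    - {"dx": -0.04,"dy": 0.16,"dz": -0.008,"turn": 0,"gripper": 3.5}
    - {"dx": -0.06,"dy": 0.24,"dz": -0.012,"turn": 0,"gripper": 3.5}
    - {"dx": -0.076,"dy": 0.3,"dz": -0.012,"turn": 0,"gripper": 3.5}
    - {"dx": -0.076,"dy": 0.3,"dz": -0.012,"turn": 0,"gripper": 3.5}
  force: 30

```text
clock: 6.32
tool_pos: [0.5764, 0.2055, 0.2382]
ee_rot: [-0.053, 0.999, -0.0, -0.001]
force: [-0.1, -0.9, -2.0]
opening: 0.476
grip_force: 30.0
```

Call:
step_arm:
  deltas:
    - {"dx": 0,"dy": 0,"dz": 0,"turn": 0,"gripper": 3.5}
    - {"dx": 0,"dy": 0,"dz": 0,"turn": 0,"gripper": 3.5}
    - {"dx": 0,"dy": 0,"dz": 0,"turn": 0,"gripper": 3.5}
    - {"dx": 0,"dy": 0,"dz": 0,"turn": 0,"gripper": 3.5}
  force: 30

```text
clock: 6.65
tool_pos: [0.5764, 0.1995, 0.2405]
ee_rot: [-0.05, 0.999, -0.0, -0.0]
force: [0.4, 0.3, -2.9]
opening: 0.477
grip_force: 30.0
```

Run:
```python
from m import *
shot("wrist","w5"); go(575,203,240,95.9)
W=np.load("pics/w5.npy");z=W[:,:,2];d=np.linalg.norm(W[:,:,:2]-[.516,.197],axis=2)
h=np.histogram(z[d<.09],np.arange(.0,.13,.002)); print([(round(b*1000),int(x)) for b,x in zip(h[1],h[0]) if x>20])
```

```text
t 6.7 yaw 95.78 dcm [0.12 0.37 0.07] turn -0.002 tcp [576.5 199.5 240.7] tilt [-0.0002 -0.0001] F [-0.6 -0.8 -3.4]
[(0, 1808), (2, 107), (36, 34), (38, 773), (40, 267), (42, 22), (46, 23), (48, 32), (50, 27), (52, 624), (54, 305), (56, 24), (58, 36), (60, 57), (62, 71), (64, 107), (66, 215), (68, 170), (70, 142), (72, 285), (74, 4695), (76, 16020), (78, 1811), (92, 39), (94, 66), (96, 125), (98, 357), (100, 607), (102, 85)]
```

View pics/w5.png

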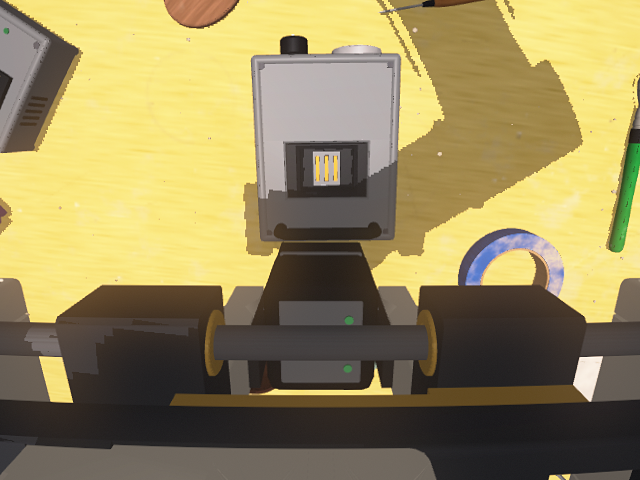

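Socket rim at about (285-370, 142-197), terminals at (327,168), view unobstructed; handle nearer at (328,230).

```bash
cat > sock.py <<'E'
from m import *
def sock(n,zr=.0775):
    D=np.load(f"pics/{n}_c.npy",allow_pickle=True).item();c,s=D["c"],D["s"];W=np.load(f"pics/{n}.npy")
    M=R.from_quat(s["ee_rot"]).as_matrix(); Rm,t=pose(c,s)
    v,u=np.mgrid[0:480,0:640]
    nn=cv2.undistortPoints(np.stack([u.ravel(),v.ravel()],1).astype(float)[:,None],K(c),np.array(c["distortion"],float))[:,0]
    ray=np.hstack([nn,np.ones((len(nn),1))])@Rm.T; P=(t+ray*((zr-t[2])/ray[:,2])[:,None]).reshape(480,640,3) # rays on rim plane
    L=(P-s["tool_pos"])@M*1000
    return c,s,W,P,L,M
E
python3 - <<'E'
from sock import *
c,s,W,P,L,M=sock("w5")
g=cv2.cvtColor(c["pixels"],cv2.COLOR_RGB2GRAY); near=np.linalg.norm(P[:,:,:2]-[.527,.1985],axis=2)<.045
m=((g<75)&near).astype(np.uint8); n,lab,st,ce=cv2.connectedComponentsWithStats(m)
k=1+np.argmax(st[1:,4]); print(st[k]); b=lab==k
print("rim world",rect(P[b]),"z med of rim",np.percentile(W[b][:,2],[10,25,50,75,90]).round(4))
print("terminals (z~53)",[np.round(x*1000,1) for x in np.percentile(W[near&(W[:,:,2]>.05)&(W[:,:,2]<.056)],[2,50,98],axis=0)])
r=b&(W[:,:,2]>.074);print("rim pts",rect(W[r]),np.median(W[r][:,2]))
top=(abs((W[:,:,2]-.077))<.004)&(np.linalg.norm(W[:,:,:2]-[.516,.197],axis=2)<.1); print("top",rect(W[top]))
for y in range(135,205,6): print(y,g[y,280:376:6],(W[y,280:376:12,2]*1000).round())
E
```

```text
[ 286  142   81   56 2760]
rim world (array([532.4, 197.9]), array([45.3, 66.8]), 5.94) z med of rim [nan nan nan nan nan]
terminals (z~53) [array([517.5, 185.6,  51.9]), array([533.1, 197.8,  53.6]), array([551. , 210.1,  55.3])]
rim pts (array([532.7, 198. ]), array([45.8, 66.2]), 5.94) 0.07678409420010651
top (array([514.8, 195.8]), array([158.2, 119.3]), 6.45)
135 [185 184 183 182 183 181 180 181 181 180 180 179 179 179 179 179] [77. 77. 76. 77. 78. 77. 77. 78.]
141 [188 157 155 138 138 104 120 118 114  77 114 112 116  90 121 166] [77. 78. 75. 76. 75. 75. 75. 76.]
147 [188  76  82  54  51  50  50  49  46  48  49  47  47  70  72 175] [77. 77. 76. 76. 75. 75. 76. 77.]
153 [186  72  81  55  82  77 188 187 188 185  55  74  45  74  73 175] [77. 77. 41. 53. 53. 40. 39. 77.]
159 [184  69  79  56  79  77 215 186 121 212  52  72  61  74  70 181] [77. 77. 40. 53. 54. 39. 39. 79.]
165 [183  84  79  55  77  75 210 182 187 208  53  73  43  72  71 179] [76. 78. 39. 54. 55. 39. 39. 78.]
171 [182  90  79  54  79  75 207 180 194 206  52  71  42  71  69 177] [77. 78. 39. 54. 53. 39. 39. 78.]
177 [182 101  77  53  77  73 195 180 148 209  55  70  41  69  68  89] [75. 79. 40. 54. 54. 40. 38. 78.]
183 [180 120  75  52  73  72 178 176 180 179  61  69  42  40  44  91] [77. 78. 39. 53. 54. 40. 39. 78.]
189 [182 138  62  52  46  42  43  42  40  40  40  40  40  43  43  90] [76. 77. 59. 59. 61. 62. 64. 78.]
195 [96 90 51 47 46 44 43 42 41 40 40 40 40 41 40 90] [76. 78. 76. 77. 76. 76. 77. 78.]
201 [96 93 92 91 90 88 88 88 89 87 87 87 87 87 89 88] [77. 78. 76. 76. 76. 76. 76. 76.]
```

Run:
```python
from m import *
go(532.2,198.3,160,95.9)
```

```text
t 6.7 yaw 95.78 dcm [4.42 0.33 8.07] turn -0.002 tcp [576.5 199.5 240.7] tilt [-0.0002 -0.0001] F [-0.6 -0.8 -3.4]
```

Converted, 8 cm / 50 = 0.16, 6.5 cm / 50 = 0.13, -0.002 rad / 3.1416 = -0.0006.

Call:
step_arm:
  deltas:
    - {"dx": 0.03,"dy": 0.002,"dz": 0.02,"turn": -0.0006,"gripper": 3.5}
    - {"dx": 0.06,"dy": 0.004,"dz": 0.05,"turn": -0.0006,"gripper": 3.5}
    - {"dx": 0.08,"dy": 0.006,"dz": 0.09,"turn": -0.0006,"gripper": 3.5}
    - {"dx": 0.088,"dy": 0.006,"dz": 0.13,"turn": -0.0006,"gripper": 3.5}
    - {"dx": 0.088,"dy": 0.006,"dz": 0.16,"turn": -0.0006,"gripper": 3.5}
  force: 30

```text
clock: 7.12
tool_pos: [0.5312, 0.1979, 0.1598]
ee_rot: [-0.052, 0.999, 0.0, -0.0]
force: [-0.3, 0.8, -2.1]
opening: 0.478
grip_force: 30.0
```

Call:
step_arm:
  deltas:
    - {"dx": 0,"dy": 0,"dz": 0,"turn": 0,"gripper": 3.5}
    - {"dx": 0,"dy": 0,"dz": 0,"turn": 0,"gripper": 3.5}
    - {"dx": 0,"dy": 0,"dz": 0,"turn": 0,"gripper": 3.5}
    - {"dx": 0,"dy": 0,"dz": 0,"turn": 0,"gripper": 3.5}
  force: 30

```text
clock: 7.45
tool_pos: [0.5336, 0.1993, 0.1621]
ee_rot: [-0.052, 0.999, 0.001, 0.001]
force: [0.4, -0.5, -3.2]
opening: 0.481
grip_force: 30.0
```

Run:
```python
from sock import *
shot("wrist","w6"); go(532.2,198.3,130,95.9)
c,s,W,P,L,M=sock("w6",.077)
g=cv2.cvtColor(c["pixels"],cv2.COLOR_RGB2GRAY)
near=(np.linalg.norm(P[:,:,:2]-[.527,.1985],axis=2)<.05)&(abs(W[:,:,2]-.077)<.006)&(g<110)
m=near.astype(np.uint8);n,lab,st,ce=cv2.connectedComponentsWithStats(m);k=1+np.argmax(st[1:,4]);b=lab==k
print(st[k],"rim visible world",rect(P[b]),np.median(W[b][:,2]))
A=L[b];print("tool frame x,y",np.percentile(A,[0,1,99,100],axis=0)[:,:2].round(1))
T=(W-s["tool_pos"])@M*1000
m=(abs(T[:,:,0])<40)&(abs(T[:,:,1])<24)&(T[:,:,2]<-28)&(T[:,:,2]>-45); print(np.percentile(T[m],[1,50,99],axis=0).round(1))
```

```text
t 7.5 yaw 95.95 dcm [ 0.14 -0.09  3.2 ] turn 0.001 tcp [533.4 199.3 162. ] tilt [0.0018 0.0012] F [-0.3 -0.3 -2.8]
[ 248  181  152  105 6553] rim visible world (array([531. , 199.6]), array([70.6, 99.8]), 15.75) 0.07646980876405901
tool frame x,y [[-26.9 -50.2]
 [-21.  -48.5]
 [ 39.6  48. ]
 [ 44.1  49.7]]
[[-21.5 -23.2 -41.3]
 [ 10.4  -2.  -34.6]
 [ 22.7  21.8 -28.8]]
```

View pics/w6.png

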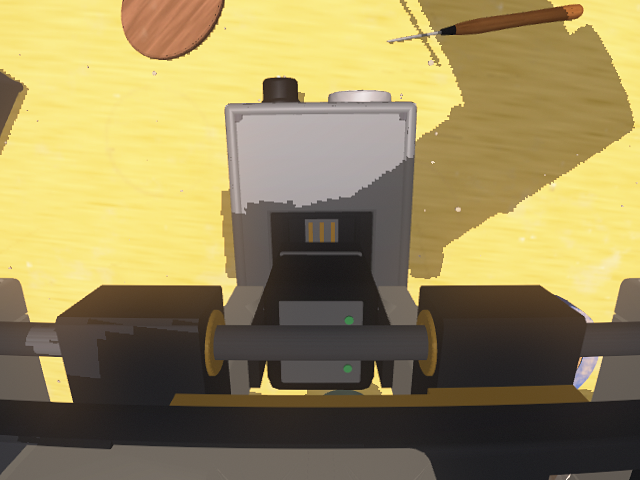

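Rim visible at rows ≥212, cols 271–373, terminals at (321,231), pack head centred at col 320.

Run:
```python
from sock import *
c,s,W,P,L,M=sock("w6",.077)
g=cv2.cvtColor(c["pixels"],cv2.COLOR_RGB2GRAY)
for v in (217,222,227): print(v,g[v,266:278],g[v,366:380],L[v,271,:2].round(1),L[v,373,:2].round(1))
for u in (285,320,355): print(u,g[207:217,u],L[212,u,:2].round(1),P[212,u].round(4))
```

```text
217 [95 90 87 87 72 50 52 51 53 51 51 50] [41 40 40 41 39 41 49 72 81 81 86 88 88 88] [ 20.7 -34.3] [20.7 32. ]
222 [94 90 86 86 74 54 50 52 50 49 51 50] [39 38 41 39 39 41 54 76 80 80 86 88 87 87] [ 17.4 -34.5] [17.4 32.2]
227 [93 90 86 86 77 58 49 50 49 49 48 48] [38 38 38 39 37 41 60 75 80 80 88 86 86 87] [ 14.  -34.6] [14.  32.3]
285 [91 91 92 86 82 62 45 47 47 47] [ 24.  -25.1] [0.5124 0.1719 0.077 ]
320 [91 90 90 82 65 47 41 43 43 42] [24.  -2.5] [0.5101 0.1945 0.077 ]
355 [89 89 86 81 61 42 39 40 40 39] [24.  20.2] [0.5077 0.2171 0.077 ]
```

Converted, 2.8 cm / 50 = 0.056, 2.5 cm / 50 = 0.05.

Call:
step_arm:
  deltas:
    - {"dx": 0,"dy": 0,"dz": 0.006,"turn": 0,"gripper": 3.5}
    - {"dx": 0,"dy": 0,"dz": 0.02,"turn": 0,"gripper": 3.5}
    - {"dx": 0,"dy": 0,"dz": 0.04,"turn": 0,"gripper": 3.5}
    - {"dx": 0,"dy": 0,"dz": 0.05,"turn": 0,"gripper": 3.5}
    - {"dx": 0,"dy": 0,"dz": 0.056,"turn": 0,"gripper": 3.5}
  force: 30

```text
clock: 7.92
tool_pos: [0.5319, 0.1986, 0.131]
ee_rot: [-0.052, 0.999, -0.001, -0.001]
force: [-0.1, -0.9, -3.0]
opening: 0.48
grip_force: 30.0
```

Call:
step_arm:
  deltas:
    - {"dx": 0,"dy": 0,"dz": 0,"turn": 0,"gripper": 3.5}
    - {"dx": 0,"dy": 0,"dz": 0,"turn": 0,"gripper": 3.5}
    - {"dx": 0,"dy": 0,"dz": 0,"turn": 0,"gripper": 3.5}
    - {"dx": 0,"dy": 0,"dz": 0,"turn": 0,"gripper": 3.5}
  force: 30

```text
clock: 8.25
tool_pos: [0.5328, 0.1993, 0.133]
ee_rot: [-0.052, 0.999, 0.0, 0.0]
force: [0.4, -0.0, -2.0]
opening: 0.48
grip_force: 30.0
```

Run:
```python
from m import *
for i in range(3): go(532.3,198.3,118,95.9); camera("top")
```

```text
t 8.25 yaw 95.97 dcm [ 0.06 -0.09  1.5 ] turn 0.001 tcp [532.8 199.3 133. ] tilt [0.0005 0.0003] F [ 0.4 -0.  -2. ]
t 8.3 yaw 95.97 dcm [ 0.06 -0.09  1.5 ] turn 0.001 tcp [532.8 199.3 133. ] tilt [0.0005 0.0004] F [-0.5  0.2 -3.4]
t 8.35 yaw 95.97 dcm [ 0.06 -0.09  1.5 ] turn 0.001 tcp [532.8 199.2 133. ] tilt [0.0004 0.0003] F [-0.4  0.1 -2.7]
```

Converted, 1.6 cm / 50 = 0.032, -0.08 cm / 50 = -0.0016.

Call:
step_arm:
  deltas:
    - {"dx": 0.0012,"dy": -0.0016,"dz": 0.008,"turn": 0,"gripper": 3.5}
    - {"dx": 0.0012,"dy": -0.0016,"dz": 0.016,"turn": 0,"gripper": 3.5}
    - {"dx": 0.0012,"dy": -0.0016,"dz": 0.024,"turn": 0,"gripper": 3.5}
    - {"dx": 0.0012,"dy": -0.0016,"dz": 0.028,"turn": 0,"gripper": 3.5}
    - {"dx": 0.0012,"dy": -0.0016,"dz": 0.032,"turn": 0,"gripper": 3.5}
  force: 30

```text
clock: 8.82
tool_pos: [0.5328, 0.1983, 0.1178]
ee_rot: [-0.052, 0.999, -0.0, 0.001]
force: [-5.0, -1.3, 19.3]
opening: 0.477
grip_force: 30.0
```

Converted, 0.6 cm / 50 = 0.012, 0.4 cm / 50 = 0.008.

Call:
step_arm:
  deltas:
    - {"dx": 0,"dy": 0,"dz": 0.004,"turn": 0,"gripper": 3.5}
    - {"dx": 0,"dy": 0,"dz": 0.008,"turn": 0,"gripper": 3.5}
    - {"dx": 0,"dy": 0,"dz": 0.012,"turn": 0,"gripper": 3.5}
  force: 30

```text
clock: 9.07
tool_pos: [0.5324, 0.1991, 0.1105]
ee_rot: [-0.052, 0.999, 0.001, 0.0]
force: [-1.1, 3.7, -2.4]
opening: 0.479
grip_force: 30.0
```

Converted, 0.8 cm / 50 = 0.016, 0.6 cm / 50 = 0.012.

Call:
step_arm:
  deltas:
    - {"dx": 0,"dy": 0.0006,"dz": 0.004,"turn": 0,"gripper": 3.5}
    - {"dx": 0,"dy": 0.0006,"dz": 0.008,"turn": 0,"gripper": 3.5}
    - {"dx": 0,"dy": 0.0006,"dz": 0.012,"turn": 0,"gripper": 3.5}
    - {"dx": 0,"dy": 0.0006,"dz": 0.016,"turn": 0,"gripper": 3.5}
  force: 30

```text
clock: 9.4
tool_pos: [0.5322, 0.1991, 0.1024]
ee_rot: [-0.052, 0.999, 0.0, 0.0]
force: [-0.8, 5.5, -1.5]
opening: 0.483
grip_force: 30.0
```

Run:
```python
from m import *
go(532.3,198.3,84,95.9);s=state();print(s["opening"]*88,s["moment"])
```

```text
t 9.4 yaw 95.98 dcm [ 0.   -0.08  1.84] turn 0.001 tcp [532.2 199.1 102.4] tilt [0.0003 0.0006] F [-0.8  5.5 -1.5]
42.47226501236691 [ 2.09812187  0.22323012 -0.02142686]
```

Converted, 0.7 cm / 50 = 0.014, 0.08 cm / 50 = 0.0016.

Call:
step_arm:
  deltas:
    - {"dx": 0,"dy": 0.0008,"dz": 0.002,"turn": 0,"gripper": 3.5}
    - {"dx": 0,"dy": 0.0016,"dz": 0.006,"turn": 0,"gripper": 3.5}
    - {"dx": 0,"dy": 0.0016,"dz": 0.01,"turn": 0,"gripper": 3.5}
    - {"dx": 0,"dy": 0.0016,"dz": 0.014,"turn": 0,"gripper": 3.5}
  force: 30

```text
clock: 9.73
tool_pos: [0.532, 0.1992, 0.0954]
ee_rot: [-0.052, 0.999, -0.0, -0.0]
force: [0.1, 2.6, -1.5]
opening: 0.477
grip_force: 30.0
```

Converted, 0.3 cm / 50 = 0.006, 0.2 cm / 50 = 0.004.

Call:
step_arm:
  deltas:
    - {"dx": 0,"dy": 0,"dz": 0.002,"turn": 0,"gripper": 3.5}
    - {"dx": 0,"dy": 0,"dz": 0.004,"turn": 0,"gripper": 3.5}
    - {"dx": 0,"dy": 0,"dz": 0.006,"turn": 0,"gripper": 3.5}
  force: 30

```text
clock: 9.98
tool_pos: [0.532, 0.1991, 0.0929]
ee_rot: [-0.052, 0.999, -0.0, 0.0]
force: [-1.1, 0.9, 3.4]
opening: 0.477
grip_force: 30.0
```

Converted, 0.6 cm / 50 = 0.012, 0.55 cm / 50 = 0.011.

Call:
step_arm:
  deltas:
    - {"dx": 0,"dy": 0,"dz": 0.003,"turn": 0,"gripper": 3.5}
    - {"dx": 0,"dy": 0,"dz": 0.006,"turn": 0,"gripper": 3.5}
    - {"dx": 0,"dy": 0,"dz": 0.009,"turn": 0,"gripper": 3.5}
    - {"dx": 0,"dy": 0,"dz": 0.011,"turn": 0,"gripper": 3.5}
    - {"dx": 0,"dy": 0,"dz": 0.012,"turn": 0,"gripper": 3.5}
  force: 30

```text
clock: 10.4
tool_pos: [0.5321, 0.1992, 0.087]
ee_rot: [-0.052, 0.999, -0.0, 0.0]
force: [-2.1, 0.3, 6.7]
opening: 0.481
grip_force: 30.0
```

Converted, 0.1 cm / 50 = 0.002, 0.05 cm / 50 = 0.001.

Call:
step_arm:
  deltas:
    - {"dx": 0,"dy": 0,"dz": 0.001,"turn": 0,"gripper": 3.5}
    - {"dx": 0,"dy": 0,"dz": 0.002,"turn": 0,"gripper": 3.5}
    - {"dx": 0,"dy": 0,"dz": 0.002,"turn": 0,"gripper": 3.5}
  force: 30

```text
clock: 10.65
tool_pos: [0.5322, 0.1992, 0.0862]
ee_rot: [-0.052, 0.999, -0.0, 0.0]
force: [-1.3, 0.1, 8.0]
opening: 0.477
grip_force: 30.0
```

Converted, 0.15 cm / 50 = 0.003, 0.1 cm / 50 = 0.002.

Call:
step_arm:
  deltas:
    - {"dx": 0,"dy": 0,"dz": 0.001,"turn": 0,"gripper": 3.5}
    - {"dx": 0,"dy": 0,"dz": 0.002,"turn": 0,"gripper": 3.5}
    - {"dx": 0,"dy": 0,"dz": 0.003,"turn": 0,"gripper": 3.5}
    - {"dx": 0,"dy": 0,"dz": 0.003,"turn": 0,"gripper": 3.5}
  force: 30

```text
clock: 10.98
tool_pos: [0.5322, 0.1992, 0.0849]
ee_rot: [-0.052, 0.999, -0.0, 0.0]
force: [-3.5, -0.5, 8.9]
opening: 0.477
grip_force: 30.0
```

Converted, 0.08 cm / 50 = 0.0016, 0.05 cm / 50 = 0.001.

Call:
step_arm:
  deltas:
    - {"dx": 0,"dy": 0,"dz": 0.001,"turn": 0,"gripper": 3.5}
    - {"dx": 0,"dy": 0,"dz": 0.0016,"turn": 0,"gripper": 3.5}
    - {"dx": 0,"dy": 0,"dz": 0.0016,"turn": 0,"gripper": 3.5}
  force: 30

```text
clock: 11.23
tool_pos: [0.5326, 0.1993, 0.0847]
ee_rot: [-0.052, 0.999, -0.0, 0.001]
force: [-3.9, -0.8, 11.6]
opening: 0.476
grip_force: 30.0
```

At the rubber stop (≈14 N incl. weight). Release.

Call:
step_arm:
  deltas:
    - {"dx": 0,"dy": 0,"dz": 0,"turn": 0,"gripper": 8.7}
    - {"dx": 0,"dy": 0,"dz": 0,"turn": 0,"gripper": 8.7}
    - {"dx": 0,"dy": 0,"dz": 0,"turn": 0,"gripper": 8.7}
    - {"dx": 0,"dy": 0,"dz": 0,"turn": 0,"gripper": 8.7}
    - {"dx": 0,"dy": 0,"dz": 0,"turn": 0,"gripper": 8.7}
  force: 30

```text
clock: 11.65
tool_pos: [0.5317, 0.199, 0.083]
ee_rot: [-0.052, 0.999, -0.0, -0.0]
force: [-0.4, -0.3, 1.0]
opening: 0.796
grip_force: 0.0
```

Call:
step_arm:
  deltas:
    - {"dx": 0,"dy": 0,"dz": 0,"turn": 0,"gripper": 8.7}
    - {"dx": 0,"dy": 0,"dz": 0,"turn": 0,"gripper": 8.7}
    - {"dx": 0,"dy": 0,"dz": 0,"turn": 0,"gripper": 8.7}

```text
clock: 11.9
tool_pos: [0.5318, 0.1992, 0.0831]
ee_rot: [-0.052, 0.999, -0.0, -0.0]
force: [0.2, 0.4, 0.9]
opening: 0.975
grip_force: 0.0
```

Run:
```python
from m import *
shot("wrist","w7");go(532,199,84,95.9);print(state()["opening"])
W=np.load("pics/w7.npy");z=W[:,:,2];m=(np.linalg.norm(W[:,:,:2]-[.5322,.1988],axis=2)<.02)&(z>.1)&(z<.15);print(m.sum(),np.percentile(z[m],[5,25,50,75,95]))
```

```text
t 11.95 yaw 95.97 dcm [-0.01 -0.03 -0.08] turn 0.001 tcp [531.9 199.3  83.2] tilt [-0.0003 -0.0003] F [-0.   0.   0.4]
0.9863485760385627
4801 [0.12467958 0.12552947 0.12601368 0.12642875 0.1270048 ]
```

Head top at 126 mm, matches the latched height (rim 77.5−28+76). Withdraw.

Converted, -12 cm / 50 = -0.24, -9 cm / 50 = -0.18.

Call:
step_arm:
  deltas:
    - {"dx": 0,"dy": 0,"dz": -0.02,"turn": 0,"gripper": 8.7}
    - {"dx": 0,"dy": 0,"dz": -0.06,"turn": 0,"gripper": 8.7}
    - {"dx": 0,"dy": 0,"dz": -0.12,"turn": 0,"gripper": 8.7}
    - {"dx": 0,"dy": 0,"dz": -0.18,"turn": 0,"gripper": 8.7}
    - {"dx": 0,"dy": 0,"dz": -0.24,"turn": 0,"gripper": 8.7}

```text
clock: 12.37
tool_pos: [0.5318, 0.1991, 0.2055]
ee_rot: [-0.052, 0.999, -0.0, 0.0]
force: [0.2, 0.2, -0.6]
opening: 0.99
grip_force: 0.0
```

Converted, -1 cm / 50 = -0.02.

Call:
step_arm:
  deltas:
    - {"dx": 0,"dy": 0,"dz": -0.02,"turn": 0,"gripper": 8.7}
    - {"dx": 0,"dy": 0,"dz": -0.02,"turn": 0,"gripper": 8.7}
    - {"dx": 0,"dy": 0,"dz": -0.02,"turn": 0,"gripper": 8.7}
    - {"dx": 0,"dy": 0,"dz": -0.02,"turn": 0,"gripper": 8.7}

```text
clock: 12.7
tool_pos: [0.5314, 0.1991, 0.2126]
ee_rot: [-0.052, 0.999, -0.0, -0.001]
force: [0.1, 0.5, -0.2]
opening: 0.988
grip_force: 0.0
```

Run:
```python
from m import *
shot("wrist","w8")
W=np.load("pics/w8.npy");z=W[:,:,2];m=(np.linalg.norm(W[:,:,:2]-[.5322,.1988],axis=2)<.04)&(z>.11)&(z<.15);print(m.sum(),np.percentile(z[m],[5,25,50,75,95]),rect(W[m]));go(532,199,84,95.9)
```

```text
4696 [0.11782947 0.12331629 0.12516475 0.12603999 0.12688379] (array([531.6, 197.6]), array([45.3, 55.5]), 5.91)
t 12.75 yaw 95.96 dcm [-9.000e-02  1.000e-02  1.282e+01] turn 0.001 tcp [531.3 199.  212.2] tilt [-0.0017 -0.001 ] F [-0.1  0.1  0.2]
```

View pics/w8.png

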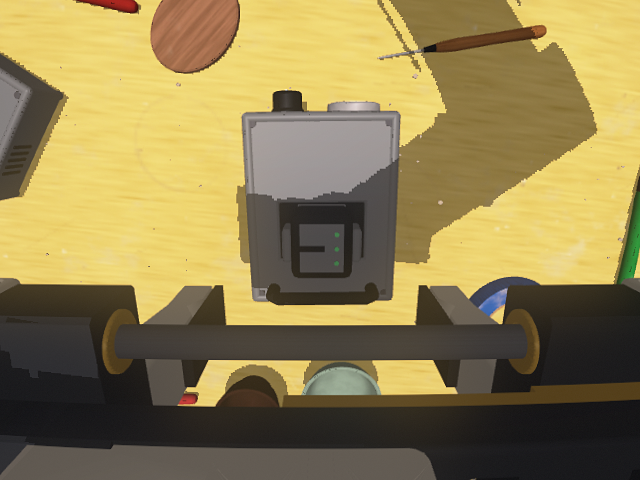

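The pack sits level in the compressor's socket at (322,248). Its buttons are out (55 mm over both) and its top is at about 125.5 mm, so it is latched, and the gripper is clear.

```bash
python3 -c "
from cell import *
print(hand_in())"
```

```text
the job is handed in; nothing more can be done
None
```

The pack is out of the charger and latched in the compressor's socket, with the buttons out and its top at the latched height; I handed the job in at about 12.8 s on the robot clock. One thing was rougher than planned: the stem bumped the socket opening at about 19 N before it slid in.

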